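# Turn and seat the round roof of an architecture model

### The arm

A 6-joint arm with a two-finger parallel gripper is mounted at the origin on the work surface. World frame = base frame: x ahead of the robot, y to its left, z up, the work surface at z = 0. Lengths are in m, angles in rad, forces in N, time in s.
With the tool pointing down it reaches from about 0.375 to 0.975 m from the base axis. Payload 3.8 kg.
Tool frame: the origin (TCP) lies midway between the tips of the shut fingers; the grasp point (between the pads) lies 19 mm behind it; z points along the fingers, y is the line along which they close (so a half turn about z gives the same grasp; the last joint's range is limited). The gripper opens to 88 mm and grips with 3 to 60 N. Pads are 18 mm wide; open, the fingers measure 123 mm over their backs; the gripper's body (75 mm by 187 mm) begins 45 mm behind the grasp point.
Start: joints at [-1.324, 0.264, 1.604, -0, 1.274, -0.037], TCP at [0.189, -0.648, 0.239] pointing down, gripper open.
Joint ranges: [-2.63, 2.63], [-0.94, 2.18], [0.31, 2.57], [-1.31, 4.45], [0, 2.66], [-2.55, 2.55]. Speed limits (rad/s): [2.57, 2.57, 3.14, 3.14, 3.14, 3.14].

### API

Orientations are given as a rotation vector (axis times angle).
In Python, from cell import manip, inverse_kinematics, cams, order gives the robot as it stands. Calls block until the motion is done:
- manip.move_pose(position, orientation): joint-space move of the TCP to a pose.
- manip.move_linear(position, rate=0.15, rot=None): straight line of the TCP; rot=None keeps the orientation; rate is the mean speed in m/s.
- manip.set_joints(angles): joint-space move.
- manip.set_gripper(opening, force=None): finger opening in m; force is the grip in N (None keeps the last); returns when the fingers have stopped.
- manip.dwell(seconds).
- inverse_kinematics(position, orientation): joint angles nearest the present ones, or None.
- manip.state(): the state.
- cams.capture(name): name is "scene" or "top" or "wrist"; returns a dict with "image" (384x512x3 uint8, blue, green, red), "z_map" (384x512 float32, m along the optical axis (not along the pixel's ray), 0 where there is no reading), "intrinsics" (3x3 intrinsics, pixels), "position" and "orientation" of the camera in the world; the wrist camera has in their place "T_tool_cam" (4x4, takes a point from camera to tool coordinates, whose origin is the TCP and whose axes are the flange's). Camera axes: x right, y down, z forward; pixel columns grow to the right and rows downward; lengths in m; the calibration is good to about 2 mm. The wrist camera is an equidistant fisheye: a pixel r from the principal point sees the ray r / f radians off the axis. A picture is of the moment at which its call begins: read the wrist's pose just before it.
A pose or a line that the arm cannot do raises manip.IKError and nothing moves.
- order.close_job(): hands the job in; it is judged then, once.
The state is a dict: "clock": time; "joint_pos": joint angles; "joint_velocities": joint speeds; "tau": joint torques, N m; "tool_pos": TCP position; "tcp_rot": TCP orientation; "contact_force": force on the tool from outside, world axes, zero at the start; "moment": the same for the moment, N m; "gripper_width": finger opening in m; "grasp_force": force on a finger pad.
Only numpy, scipy, OpenCV 4.12 (cv2) and the standard library are available. Lean on these libraries where they do the work, as an engineer would, in place of code of your own. Each camera call takes 0.05 s, during which the arm holds its last target. There are 200 camera calls.

### The job

The round roof on the model's drum is still standing proud. Push the small wooden fin on it sideways with a fingertip to turn the roof until the notch in its rim lines up with the locating key on the drum, then press the roof straight down at its middle until it is fully home on the drum wall, and let go. Do not grip or lift the roof, touch the fin only from its side, and leave the model houses, the tape roll and the glue jar where they are.

Things in the scene. Friction and masses are not known exactly. Their poses are not given: they have to be found in the camera images.
- roof: The loose round roof: pale cast plate 160 mm across, 8 mm thick, 0.24 to 0.38 kg, one notch in its rim. Origin: centre of the plate's underside, z up; +x points from the centre through the notch. It turns freely about its centre, either way, without stop, and cannot slide away. Underside above the drum's foot: 59.5 mm at the start, 50 mm when home. Off the key, it is blocked after 2.5 mm.
- collar (a joint): Sliding collar hidden in the drum, in which the boss under the roof sits (0.5 mm play) and which holds the roof up. 0 m: up, as at the start; 0.0095 m: roof home. It moves straight down only by being pressed through the roof: a push of about 5 to 7 N on the roof, all the way (less does not move it), and stays where it is left (no spring). It does not turn.
- notch (a point): Middle of the notch at the height of the plate's underside, 71 mm from the roof's centre. The notch is 18 mm wide, open at the rim and 20 mm deep radially.
- fin (a point): Centre (half-way up) of the fin: an upright wooden wall fixed on top of the plate, 30 mm long radially, 14 mm thick, 26 mm tall, 58 mm from the roof's centre on its +y axis, i.e. 90 degrees counter-clockwise (seen from above) from the notch; its flat faces look along the arc. The plate's top is 13 mm below this point. Push it sideways only: taking it between the fingers or pressing on its top is a fault.
- hub_top (a point): Centre of the top of the low round hub in the roof's middle: 44 mm across on top, 60 mm at its foot, sloping sides, 5 mm above the plate's top. The place to press.
- rotunda: The fixed round drum under the roof, about 132 mm across, wall 8 mm thick and 50 mm high; it stands on the board. Origin at the centre of its foot, z up; its +x axis points from the centre to the locating key. Its centre is directly under the roof's.
- key (a point): Top of the locating key, 71 mm from the drum's centre, 57 mm above its foot: an aluminium bar 9 mm wide with rounded top, running radially out from the drum wall. From above it sticks out from under the roof's rim and ends in an upright pin, 12 mm across, 94 mm from the centre, 80 mm above the drum's foot. The roof is in line when the notch is over this point.
- board: The model's fixed dark base board on the table, 360 x 520 x 12 mm, origin at the centre of its underside.
- house_a: Bystander: loose model house on four stilts, 58 mm high, footprint about 56 x 56 mm, one of four near the corners of the board; which stands at which corner varies. Origin at the centre of its underside. Leave it.
- house_b: Bystander: loose model house on four stilts, 66 mm high, footprint about 66 x 50 mm, one of four near the corners of the board; which stands at which corner varies. Origin at the centre of its underside. Leave it.
- house_c: Bystander: loose model house on four stilts, 62 mm high, footprint about 50 x 62 mm, one of four near the corners of the board; which stands at which corner varies. Origin at the centre of its underside. Leave it.
- house_d: Bystander: loose model house on four stilts, 52 mm high, footprint about 60 x 60 mm, one of four near the corners of the board; which stands at which corner varies. Origin at the centre of its underside. Leave it.
- tape: Bystander: loose roll of brown tape, 90 mm across, 24 mm high, on the board; origin at the centre of its underside. Leave it.
- glue: Bystander: loose white glue jar with a screw lid, 52 mm across, 85 mm high, on the board, origin at the centre of its underside. Leave it.
Not all that is in view belongs to the job. What is shaped like the roof but orange or turquoise is not meant.

How it is judged:
On the way:
1. the roof, still standing proud, is turned so that its notch lies over the key (horizontal distance between notch and key below 0.01 m and z of roof in the frame of rotunda above 0.0535 m), for 0.1 s.
At the end, for the whole second after the job is handed in: The roof lies level and at rest with its underside less than 52.5 mm above the drum's foot (home is 50 mm), its notch within 8 mm of the key, and every bystander within 20 mm of its start (z of roof in the frame of rotunda below 0.0525 m and horizontal distance between notch and key below 0.008 m and angle between roof's own z axis and vertical below 0.06 rad and linear speed of roof below 0.01 m/s and distance of each of house_a, house_b, house_c, house_d, tape, glue from where it was at the start of the episode below 0.02 m); the robot touches nothing.
It fails at once if the roof is lifted (more than 8 mm above its starting height) or taken off the drum (z of roof in the frame of rotunda above 0.0675 m or horizontal distance between roof and rotunda above 0.012 m).
It fails at once if the roof is tipped by more than 15 degrees (angle between roof's own z axis and vertical above 0.26 rad).
It fails at once if the fin is taken between the fingers or pressed on its top (the gripper's grasp point on the fin while the fingers touch the roof) (x of the grasp point in the frame of roof between -0.005 and 0.005 m and y of the grasp point in the frame of roof between 0.032 and 0.085 m and z of the grasp point in the frame of roof below 0.06 m and contact force between the fingers and roof above 0.5 N).
It fails at once if a bystander is moved more than 20 mm (distance of any of house_a, house_b, house_c, house_d, tape, glue from where it was at the start of the episode above 0.02 m).
It also fails if it takes over 54 s, if anything falls off the work surface, if the arm or the gripper's body presses on something with over 40 N, if the wrist force passes 120 N, or if a joint passes its speed limit or range.

## Working session

There is one attempt and no reset: what is moved stays moved. The work goes in short steps, each a Python script; the robot and the scene stay as the last script left them, time stands still between calls to the robot, and variables do not carry over. Pictures are saved under pics/ and viewed, at most 10 in all, crops included, and the job is handed in when it is done.

```bash
mkdir -p pics; ls; python3 - <<'E'
from cell import manip,cams
import cv2,numpy as np,pickle
d={}
for n in("top","scene"):
    c=cams.capture(n); d[n]=c; cv2.imwrite(f"pics/{n}0.png",c["image"]); print(n,c["intrinsics"],c["position"],c["orientation"])
pickle.dump(d,open("c0.pkl","wb")); print(manip.state())
E
```

```text
pics
top [[428.97830361   0.         260.83145764]
 [  0.         428.97830361 187.94477356]
 [  0.           0.           1.        ]] [ 0.41969932 -0.0817594   1.27079052] [-2.14614624  2.18680979 -0.13569107]
scene [[377.04093892   0.         250.07763884]
 [  0.         377.04093892 194.57903251]
 [  0.           0.           1.        ]] [ 1.04642002 -0.99248035  0.76999573] [-2.089215   -0.56328083  0.28122575]
{'clock': 0.1, 'joint_pos': array([-1.32391721e+00,  2.64670360e-01,  1.60518860e+00, -6.36418732e-06,
        1.27370250e+00, -3.69059175e-02]), 'joint_velocities': array([-2.62764620e-03, -1.88640801e-03, -2.37162694e-03,  7.97996836e-04,
       -1.41134222e-03, -4.63015599e-05]), 'tau': array([-4.20052284e-04, -5.03619397e+01, -3.58071148e+01,  7.30761141e-02,
        2.32831039e-02, -4.83614531e-05]), 'tool_pos': array([ 0.18883494, -0.64740246,  0.2375439 ]), 'tcp_rot': array([-3.10808198e+00, -4.44000289e-01,  3.33381165e-04]), 'contact_force': array([ 0.14201375, -0.14687025,  0.27402447]), 'moment': array([-0.03874259,  0.02257692,  0.0174358 ]), 'grasp_force': 0.0, 'gripper_width': 0.08820615472651645}
```

View pics/top0.png

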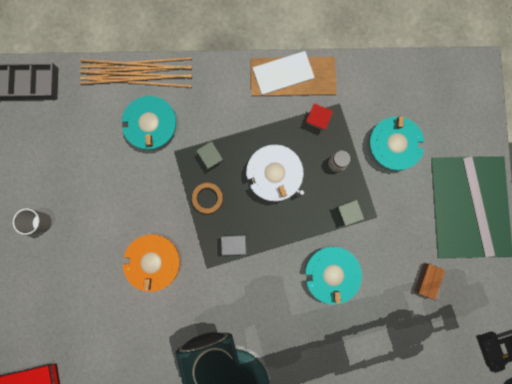

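View pics/scene0.png

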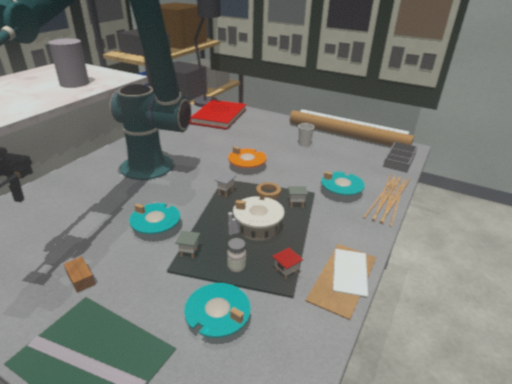

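The top view shows the white roof at about (275,173), its fin near (282,190) and a bright pin near (302,192). The notch appears to be at about (252,181). I'll zoom in and measure.

```bash
cat > h.py <<'E'
import numpy as np,cv2
from scipy.spatial.transform import Rotation as R
def ray(c,uv,z):
    K=c["intrinsics"]; d=np.linalg.inv(K)@np.array([uv[0],uv[1],1.])
    d=R.from_rotvec(c["orientation"]).apply(d); p=np.array(c["position"])
    return p+d*(z-p[2])/d[2]
def proj(c,P):
    q=R.from_rotvec(c["orientation"]).inv().apply(np.array(P)-c["position"]); k=c["intrinsics"]@q; return k[:2]/k[2]
E
python3 - <<'E'
import pickle
from h import *
d=pickle.load(open("c0.pkl","rb")); c=d["top"]; im=c["image"]
hsv=cv2.cvtColor(im,cv2.COLOR_BGR2HSV)
roi=np.zeros(im.shape[:2],np.uint8); roi[135:212,238:320]=1
w=((hsv[...,2]>150)&(hsv[...,1]<60)&(roi>0)).astype(np.uint8)
n,l,s,ce=cv2.connectedComponentsWithStats(w)
for i in range(1,n):
    if s[i,4]>5: print("white",s[i],ce[i],ray(c,ce[i],.0795 if s[i,4]>300 else .092))
cnt=max(cv2.findContours(w,0,2)[0],key=cv2.contourArea)
pts=np.array([ray(c,p[0],.0795)[:2] for p in cnt])
from scipy.optimize import least_squares
f=least_squares(lambda q:np.hypot(*(pts-q[:2]).T)-q[2],[*pts.mean(0),.08],loss="soft_l1",f_scale=.001).x
print("circle",f)
o=((hsv[...,0]>5)&(hsv[...,0]<22)&(hsv[...,1]>90)&(roi>0)).astype(np.uint8)
n,l,s,ce=cv2.connectedComponentsWithStats(o)
for i in range(1,n):
    if s[i,4]>5:
        p=ray(c,ce[i],.10); v=p[:2]-f[:2]; print("fin",s[i],ce[i],p,np.hypot(*v),np.degrees(np.arctan2(v[1],v[0])))
a=np.degrees(np.arctan2(*(pts-f[:2]).T[::-1])); r=np.hypot(*(pts-f[:2]).T)
print("low r",[(int(x),round(y*1e3)) for x,y in zip(a,r) if y<.074 or y>.083])
z=c["z_map"]; print("zmap roof",z[165,262], "z world",(c["position"]+R.from_rotvec(c["orientation"]).apply(np.linalg.inv(c["intrinsics"])@[262,165,1]*z[165,262])))
cv2.imwrite("pics/crop.png",cv2.resize(im[95:275,165:385],None,fx=3.3,fy=3.3,interpolation=cv2.INTER_CUBIC))
s=d["scene"]["image"]; cv2.imwrite("pics/crops.png",cv2.resize(s[170:290,170:330],None,fx=4.5,fy=4.5,interpolation=cv2.INTER_CUBIC))
E
```

```text
white [ 246  145   58   56 2438] [274.8564397  171.85438884] [ 0.60234979 -0.13504266  0.0795    ]
circle [ 0.6013052  -0.13466724  0.07902239]
fin [279 186   7  10  46] [282.04347826 190.80434783] [ 0.54623866 -0.15265737  0.1       ] 0.0579307152276088 -161.90788786253154
low r [(102, 71), (100, 68), (101, 62), (108, 59), (115, 62), (116, 66), (115, 68), (-129, 86), (-129, 90), (-130, 92), (-129, 94), (-130, 98), (-127, 98), (-124, 95), (-124, 91), (-125, 89), (-128, 88), (-129, 86)]
zmap roof 1.2047828 z world [ 0.62214737 -0.09928763  0.08151655]
```

View pics/crop.png

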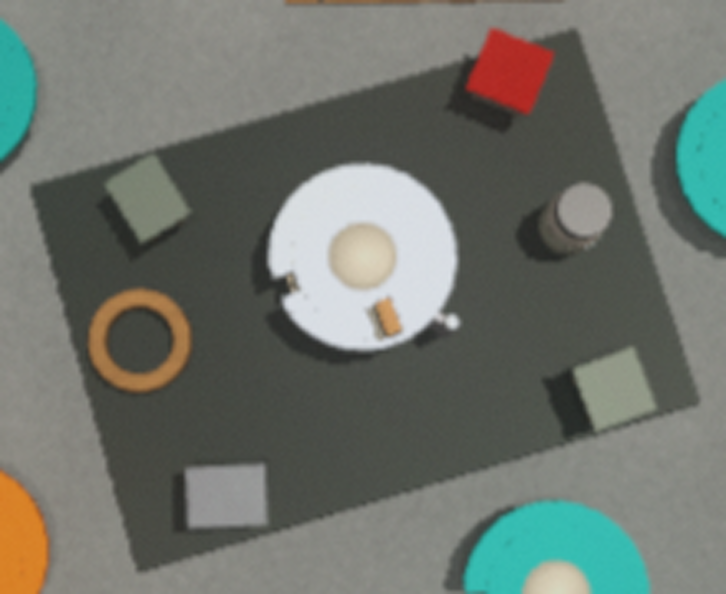

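View pics/crops.png

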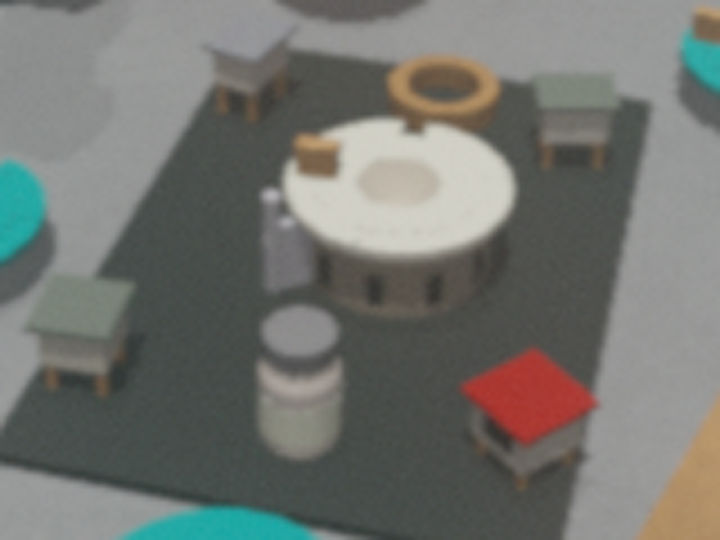

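The key pin is at about (302,192) in the top view and the notch at about (253,181), pointing to 108°. That is consistent with the fin at −162°. The roof has to turn about 125° counter-clockwise, which needs the finger on the fin's clockwise side. I'll refine the pin and check IK along the arc.

```bash
cat >> h.py <<'E'
C=np.array([.6017,-.1348])
def tool(phi,d,r=.055):
    u=np.array([np.cos(phi),np.sin(phi)]); t=np.array([-u[1],u[0]])
    return C+r*u+d*t, (R.from_euler('z',phi+np.pi)*R.from_euler('x',np.pi)).as_rotvec()
E
python3 - <<'E'
import pickle
from h import *
from cell import inverse_kinematics as ik
d=pickle.load(open("c0.pkl","rb")); c=d["top"]; g=c["image"].min(2).astype(float)
w=np.clip(g[186:199,298:309]-120,0,None); y,x=np.mgrid[186:199,298:309]
print(np.round(g[186:199,294:309]).astype(int))
uv=np.array([(w*x).sum(),(w*y).sum()])/w.sum(); p=ray(c,uv,.092); v=p[:2]-C
print(uv,p,np.hypot(*v),np.degrees(np.arctan2(v[1],v[0])))
s=d["scene"]; print("pin in scene predicted",proj(s,p),"seen ~230.2,213.0; roof centre pred",proj(s,[*C,.0845]),"seen ~",170+399/4.5,170+181/4.5)
for a in range(-162,-30,25):
    p,o=tool(np.radians(a),-.035); q=ik([*p,.096],o); print(a,p,None if q is None else np.round(q,2))
E
```

```text
[[217 216 215 216 213 176 116  81  76  73  76  76  75  75  75]
 [216 216 216 214 199 147  92  78  76  75  76  76  75  74  76]
 [216 216 215 204 164 112  79  77  75  74  76  75  74  76  75]
 [217 215 214 197 148  97  83  88  89  79  75  75  74  75  75]
 [216 213 205 201 177 137 126 154 152 112  78  76  76  75  75]
 [211 192 166 176 187 166 177 203 200 156  98  77  76  75  76]
 [190 143 107 119 143 143 187 211 212 182 119  79  73  76  74]
 [138  91  71  73  85  94 158 200 208 172 112  79  76  75  75]
 [ 81  62  63  67  66  75 107 146 157 124  85  76  74  76  76]
 [ 51  49  53  61  65  67  72  84  89  82  77  75  76  75  77]
 [ 47  49  51  57  62  65  66  72  75  73  74  75  77  74  76]
 [ 46  50  52  61  69  70  73  74  75  76  74  73  76  74  75]
 [ 52  59  64  71  75  75  73  76  76  75  74  75  74  72  74]]
[300.31672131 190.71934426] [ 0.54641316 -0.20371715  0.092     ] 0.08835274648150117 -128.7373433023691
pin in scene predicted [231.71967273 212.74816555] seen ~230.2,213.0; roof centre pred [258.34144461 208.94952496] seen ~ 258.6666666666667 210.22222222222223
-162 [ 0.5385763  -0.11850896] [-0.26  0.17  2.    0.    0.97  0.99]
-137 [ 0.5376056  -0.14671253] [-0.31  0.18  1.99 -0.    0.97  0.51]
-112 [ 0.5486452  -0.17268388] [-0.35  0.21  1.95 -0.    0.98  0.04]
-87 [ 0.56962644 -0.19155638] [-0.37  0.25  1.9  -0.    0.99 -0.42]
-62 [ 0.59661777 -0.19979362] [-0.36  0.3   1.84  0.    1.01 -0.85]
-37 [ 0.62456143 -0.19585207] [-0.34  0.34  1.78  0.    1.02 -1.27]
```

```bash
cat > look.py <<'E'
from h import *
from cell import cams
def look(name):
    c=cams.capture("top"); im=c["image"]; cv2.imwrite(f"pics/{name}.png",cv2.resize(im[120:240,200:360],None,fx=4,fy=4,interpolation=cv2.INTER_CUBIC))
    hsv=cv2.cvtColor(im,cv2.COLOR_BGR2HSV); roi=np.zeros(im.shape[:2],np.uint8); roi[135:212,238:310]=1
    o=((hsv[...,0]>5)&(hsv[...,0]<22)&(hsv[...,1]>90)&(roi>0)).astype(np.uint8)
    n,l,s,ce=cv2.connectedComponentsWithStats(o)
    for i in range(1,n):
        if s[i,4]>10:
            v=ray(c,ce[i],.10)[:2]-C; print("fin",s[i,4],ce[i],np.hypot(*v),np.degrees(np.arctan2(v[1],v[0])))
    # notch: dark samples on the plate at r=.070
    a=np.radians(np.arange(0,360,1)); g=im.min(2)
    px=np.array([proj(c,[C[0]+.071*np.cos(t),C[1]+.071*np.sin(t),.0795]) for t in a]).astype(np.float32)
    val=cv2.remap(g,px[None,:,0],px[None,:,1],cv2.INTER_LINEAR)[0]
    print("dark deg",[int(x) for x in np.degrees(a)[val<150]])
E
python3 - <<'E'
from h import *
from cell import manip
import look
s0=manip.state(); manip.set_gripper(0.0)
p,o=tool(np.radians(-162),-.040)
manip.move_pose([*p,.22],o); manip.move_linear([*p,.096],rate=.1)
st=manip.state(); print(st["clock"],st["tool_pos"],st["contact_force"],st["gripper_width"]); f0=st["contact_force"]
for d in (-.034,-.030,-.027,-.0245):
    p,o=tool(np.radians(-162),d); manip.move_linear([*p,.096],rate=.03,rot=o); print(d,np.round(manip.state()["contact_force"]-f0,2))
for a in range(-154,-121,8):
    p,o=tool(np.radians(a),-.0245); manip.move_linear([*p,.096],rate=.04,rot=o); print(a,np.round(manip.state()["contact_force"]-f0,2))
print(manip.state()["clock"]); look.look("a")
E
```

```text
5.0667 [ 0.5377785  -0.11392581  0.09687283] [ 0.14235598  0.11569074 -0.82828496] 0.0001461344878434421
-0.034 [-0.18 -0.49  1.08]
-0.03 [ 0.92 -0.62  0.3 ]
-0.027 [-0.59 -0.82  1.9 ]
-0.0245 [0.17 0.08 1.12]
-154 [ 0.07 -0.05 -0.35]
-146 [ 0.42 -0.03 -0.14]
-138 [-0.63 -0.02 -0.1 ]
-130 [-0.6  -0.27  1.88]
-122 [-0.5  -0.17  0.78]
7.9917
dark deg [0, 1, 2, 3, 122, 123, 124, 125, 126, 127, 128, 129, 130, 131, 132, 133, 134, 135, 136, 137, 138, 139, 140, 141, 142, 143, 144, 145, 146, 147, 148, 149, 150, 151, 152, 153, 154, 155, 156, 157, 158, 159, 160, 161, 162, 163, 164, 165, 166, 167, 168, 169, 170, 171, 172, 173, 174, 175, 176, 177, 178, 179, 180, 181, 182, 183, 184, 185, 186, 187, 188, 189, 190, 191, 192, 193, 194, 195, 196, 197, 198, 199, 200, 201, 202, 203, 204, 205, 206, 207, 208, 209, 210, 211, 212, 213, 214, 215, 216, 217, 218, 219, 220, 221, 222, 223, 224, 225, 226, 227, 228, 229, 230, 230, 232, 233, 234, 235, 236, 237, 238, 239, 239, 241, 242, 243, 244, 245, 246, 247, 248, 248, 250, 251, 252, 253, 254, 255, 256, 257, 258, 259, 260, 261, 262, 263, 264, 265, 266, 267, 268, 269, 270, 271, 272, 273, 274, 275, 276, 277, 278, 279, 280, 281, 282, 283, 284, 285, 286, 287, 288, 289, 290, 291, 292, 293, 294, 295, 296, 297, 298, 299, 300, 301, 302, 303, 304, 305, 306, 307, 308, 309, 310, 311, 312, 313, 314, 315, 316, 317, 318, 319, 320, 321, 322, 323, 324, 325, 326, 327, 328, 329, 330, 331, 332, 333, 334, 335, 336, 337, 338, 339, 340, 341, 342, 343, 344, 345, 346, 347, 348, 349, 350, 351, 352, 353, 354, 355, 356, 357, 358, 359]
```

View pics/a.png

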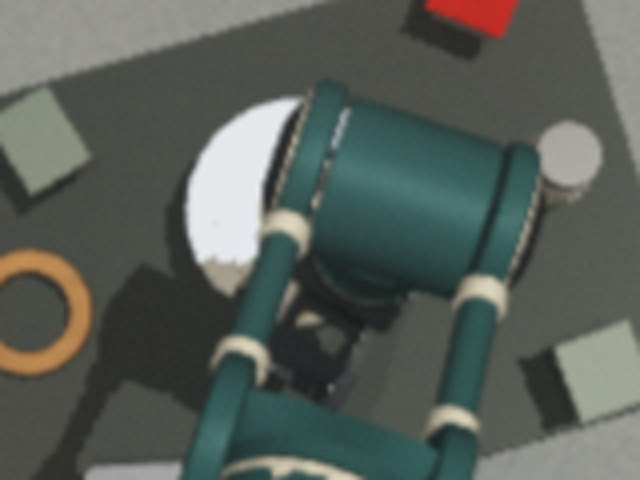

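The arm hides the roof's near half, but the notch is gone from its old place at left, so the roof is turning. I'll continue to −44°, back off and retreat, then look again.

```bash
python3 - <<'E'
from h import *
from cell import manip
import look
for a in [*range(-114,-49,8),-44]:
    p,o=tool(np.radians(a),-.0245); manip.move_linear([*p,.096],rate=.04,rot=o)
st=manip.state(); print(st["tool_pos"],p,st["contact_force"])
p,o=tool(np.radians(a),-.036); manip.move_linear([*p,.096],rate=.05,rot=o); manip.move_linear([*p,.22],rate=.2)
manip.move_pose([.45,-.45,.25],o)
print(manip.state()["clock"]); look.look("b")
E
```

```text
[ 0.62406508 -0.19056432  0.09593819] [ 0.62424456 -0.19063004] [-0.65745604  1.09369004  0.44498377]
13.8833
fin 44 [289.68181818 156.84090909] 0.05677631997932922 -46.82704425348524
dark deg [215, 216, 217, 218, 219, 220, 221, 222, 223, 224, 225, 226, 227, 309, 310, 311, 312, 313, 314, 315, 316, 317, 318, 319]
```

View pics/b.png

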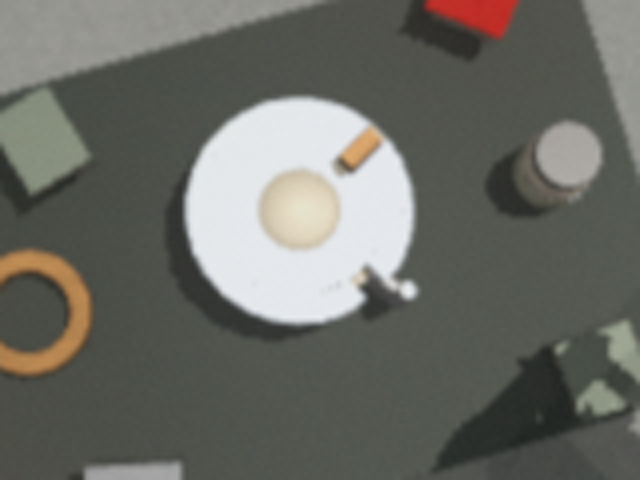

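The fin is at −46.8° and the pin is still at (302,192.5), so the key direction is about −129°. The roof needs about 7.2° more, so I'll nudge the finger to −36.8°.

```bash
python3 - <<'E'
from h import *
from cell import manip
import look
p,o=tool(np.radians(-44),-.034); manip.move_pose([*p,.2],o); manip.move_linear([*p,.096],rate=.12)
for a in (-44,-40,-36.8):
    p,o=tool(np.radians(a),-.0245); manip.move_linear([*p,.096],rate=.03,rot=o)
p,o=tool(np.radians(a),-.036); manip.move_linear([*p,.096],rate=.05,rot=o); manip.move_linear([*p,.22],rate=.2)
manip.move_pose([.45,-.45,.25],o)
print(manip.state()["clock"]); look.look("c")
E
```

```text
19.475
fin 47 [287.87234043 155.06382979] 0.057133599030272195 -39.73265765971504
dark deg [223, 224, 225, 226, 232, 233, 234, 235, 316, 317, 318, 319, 320, 321, 322, 323, 324, 325, 326]
```

View pics/c.png

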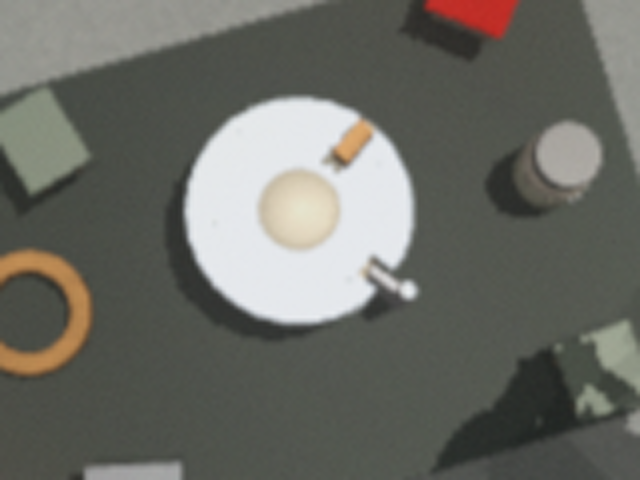

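The key lies centred in the notch at about (390,278) in the crop, with equal dark gaps on both sides: 223–226° and 232–235°. The roof is aligned, so I'll press at the hub.

```bash
python3 - <<'E'
from h import *
from cell import manip
import look
p,o=tool(np.radians(-80),0,0); manip.move_pose([*p,.14],o); manip.move_linear([*p,.092],rate=.08)
manip.dwell(.2); f0=manip.state()["contact_force"][2]
for z in np.arange(.088,.0700,-.001):
    manip.move_linear([*p,z],rate=.015); s=manip.state(); f=s["contact_force"][2]-f0; print(round(z,4),round(s["tool_pos"][2],4),round(f,1))
    if f>20: break
manip.move_linear([*p,.16],rate=.1); manip.move_pose([.45,-.45,.25],o)
s=manip.state();print(s["clock"]); look.look("d")
c=look.cams.capture("top"); z=c["z_map"]
for u,v in((262,165),(262,180),(280,160)): print((c["position"]+R.from_rotvec(c["orientation"]).apply(np.linalg.inv(c["intrinsics"])@[u,v,1]*z[v,u])))
E
```

```text
0.088 0.0878 1.1
0.087 0.0869 -0.3
0.086 0.0859 -0.4
0.085 0.085 -0.3
0.084 0.0844 3.9
0.083 0.0835 5.2
0.082 0.0824 4.7
0.081 0.0814 5.1
0.08 0.0804 5.0
0.079 0.0794 4.5
0.078 0.0784 5.1
0.077 0.0774 4.6
0.076 0.0764 5.2
0.075 0.0754 5.0
0.074 0.0754 9.6
0.073 0.0754 16.3
0.072 0.0754 20.5
28.65
fin 43 [287.65116279 155.6744186 ] 0.05540123383135256 -40.33783811564117
dark deg [222, 223, 224, 225, 226, 316, 317, 318, 319, 320, 321, 322, 323, 324, 325]
[ 0.62440384 -0.099483    0.06826096]
[ 0.58087307 -0.09858248  0.07245807]
[ 0.63760772 -0.15087299  0.06986283]
```

View pics/d.png

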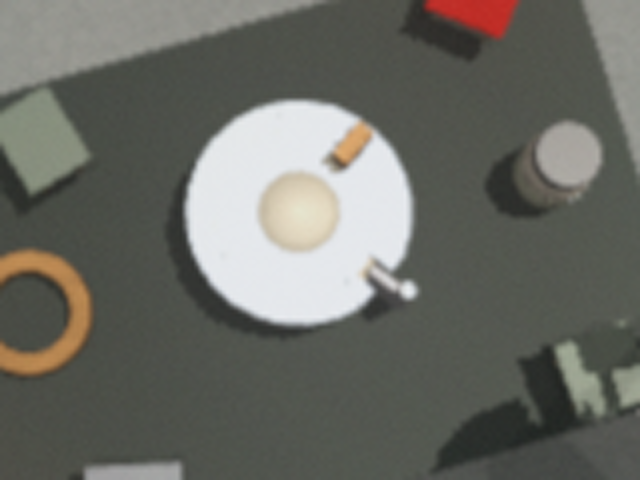

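The roof went down 9.3 mm to a hard stop (hub top 84.6 → 75.4 mm), so it is fully home. The key sits in the notch at about (390,280), and the bystanders in view are where they were.

```bash
python3 -c "
from cell import order
print(order.close_job())"
```

```text
the job is handed in; nothing more can be done
None
```

I turned the roof until its notch lined up with the key, pressed it down about 9 mm to a hard stop, which is the home height, and handed the job in; the system gave no verdict.

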